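# Tip the grinding balls out under the low shield

## Task

Pick up the tall metal canister lying in its sloping cradle, bring its mouth in under the low clear shield and tip its two steel balls out into the tray there, without knocking the canister or the robot against the shield or the tray. Then lay the canister back in its cradle as it was and let go.

Things in the scene. Friction and masses are not known exactly. Their poses are not given: they have to be found in the camera images.
- tall_canister_mid (a point): Centre of the taller aluminium can: 170 mm long, 50 mm across, mouth 85 mm along its +z axis, bottom 85 mm along -z, 160 g empty. Leans in a fixed cradle on two rods that lie under it (over 20 mm below its axis, within 21 mm sideways), axis 60 deg from vertical, mouth up and away from the robot; flanks free. Grip about square to it, 25-30 mm from centre towards the bottom. The 100 mm can: unused.
- tray (a point): Centre of the black plastic tray's floor, 4 mm above the bench; +x from open front to back, z up. Tray 160 mm (x) by 200 mm (y), rim 26 mm above this point. A fixed flat clear shield covers it: underside 136 mm and top 146 mm above this point, front edge (aluminium strip) at x -70 mm. Clear walls at y +-105 and x +82 mm; only the front is open.
- ball_a: One of two loose steel grinding balls, 30 mm diameter, 110 g, origin at its centre; both start inside the tall can, at its bottom. They stay in while the mouth points above level and roll out within about a second once it points about 20 degrees below level.
- ball_b: The other steel ball, the same.

How it is judged:
By the outcome, as a careful person would: the job done as asked, in the order asked, and still so for the second after the job is handed in, with the robot touching nothing.
It also fails if it takes over 64 s, if anything falls off the work surface, if the arm or the gripper's body presses on something with over 40 N, if the wrist force passes 120 N, or if a joint passes its speed limit or range.

## Robot

A 6-joint arm with a two-finger parallel gripper is mounted at the origin on the work surface. World frame = base frame: x ahead of the robot, y to its left, z up, the work surface at z = 0. Lengths are in m, angles in rad, forces in N, time in s.
With the tool pointing down it reaches from about 0.275 to 0.875 m from the base axis. Payload 12.5 kg.
Tool frame: the origin (TCP) lies midway between the tips of the shut fingers; the grasp point (between the pads) lies 19 mm behind it; z points along the fingers, y is the line along which they close (so a half turn about z gives the same grasp; the last joint's range is limited). The gripper opens to 85 mm and grips with 20 to 120 N. Pads are 22 mm wide; open, the fingers measure 114 mm over their backs; the gripper's body (76 mm by 85 mm) begins 54 mm behind the grasp point. The pads swing forward as they close: fully open they stand 13 mm farther back than shut.
Start: joints at [-1.238, 0.351, 1.652, -0, 1.139, -0.085], TCP at [0.223, -0.503, 0.209] pointing down, gripper open.
Joint ranges: [-2.75, 2.75], [-0.79, 2.1], [0.01, 2.65], [-1.57, 4.71], [0.07, 3.14], [-2.87, 2.87]. Speed limits (rad/s): [2.22, 2.22, 2.79, 3.14, 3.14, 3.14].

## Interface

Orientations are given as a 3x3 rotation matrix whose columns are the frame's x, y, z axes.
In Python, from workcell import env gives the robot as it stands. The module is installed in compiled form; this text tells all that it offers.
- The arm moves only by the tool send_rows, never from a script. Its argument "motion" is a list of rows, each a list of 7 numbers: the closure, from -1 (fully open) to 1 (shut), then the shift along the tool's x, y, z normalised to -1 to 1, where 1 is 0.25 m, then the turn, a rotation vector about the tool's x, y, z normalised to -1 to 1, where 1 is 180 degrees. A call has 1 to 8 rows; each row is the pose to reach, as a shift and turn from the pose commanded when the call began, along the tool's axes at that moment, turning the shorter way round; what a row does not reach only later rows make up. A row lasts 1/8 s, in which the tool goes at most 62.5 mm and 10.7 degrees, less where a joint would pass 70% of its speed; a pose out of reach is approached as far as the arm can. A call with a number of a shift or a turn outside -1 to 1 is refused whole. A call with a gripper value outside its range is refused whole. The fingers move at their own pace and stop on an object; the grip force is fixed at half the most. Time passes only in rows, so rows that repeat a pose let the fingers close. It gives the time, the measured TCP pose, the force, the opening and the grip force at its end, in the units of the state.
- env.observe(): the state, without advancing time (a new reading comes with each control period).
- env.grab_frame(name): name is "scene" or "top" or "wrist"; returns a dict with "img" (420x560x3 uint8, red, green, blue), "vertical_fov" (degrees; the focal length in pixels is half the picture's height over the tangent of half this angle, whatever the lens; pixels are square), "cx", "cy" (the principal point, pixels), "camera_from_world" (4x4, takes a point from world to camera coordinates); the wrist camera has in their place "mount" (4x4, takes a point from camera to tool coordinates, whose origin is the TCP and whose axes are the flange's). Camera axes: x right, y down, z forward; pixel columns grow to the right and rows downward; lengths in m; the calibration is good to about 2 mm. The wrist camera is an equidistant fisheye: a pixel r from the principal point sees the ray r / f radians off the axis. A picture is of the moment at which its call begins: read the wrist's pose just before it. There is no depth.
- env.job_done(): hands the job in; it is judged then, once.
The state is a dict: "t": time; "joint_pos": joint angles; "dq": joint speeds; "joint_torque": joint torques, N m; "ee_pos": TCP position; "tool_rot": TCP orientation; "force": force on the tool from outside, world axes, zero at the start; "ft_torque": the same for the moment, N m; "gripper_width": opening from 0.0 (shut) to 1.0 (fully open); "finger_force": force on a finger pad.
Only numpy, scipy, OpenCV 4.12 (cv2) and the standard library are available. Lean on these libraries where they do the work, as an engineer would, in place of code of your own. Each camera call takes 0.05 s, during which the arm holds its last target. There are 200 camera calls.

## Working session

There is one attempt and no reset: what is moved stays moved. The work goes in short steps, Python scripts to look and compute and a tool call to move; the robot and the scene stay as the last step left them, time stands still between calls to the robot, and variables do not carry over. Pictures are saved under pics/ and viewed, at most 10 in all, crops included, and the job is handed in when it is done.

Besides the shell and the picture viewer there is one more tool, called after ">>>" as a command line: name --pt "numbers of a row" for each row, then --argument value for the rest. send_rows: Moves the arm, as the interface text tells. Scaled input: -1 to 1 covers 0.25 m each way for a shift and 180 degrees each way for a turn. Its arguments: {"type":"object","properties":{"motion":{"type":"array"}},"required":["motion"]}

```bash
mkdir -p pics; ls; python3 - <<'E'
from workcell import env
import cv2,pickle
o=env.observe();print(o)
d={}
for n in("scene","top","wrist"):
    f=env.grab_frame(n);d[n]=f
    print(n,f["vertical_fov"],f["cx"],f["cy"],f.get("camera_from_world",f.get("mount")))
    cv2.imwrite(f"pics/{n}0.png",f["img"][:,:,::-1])
pickle.dump(d,open("f0.pkl","wb"))
E
```

```text
pics
{'t': 0.0, 'joint_pos': array([-1.23761471e+00,  3.51256533e-01,  1.65242324e+00,  8.98544388e-06,
        1.13910364e+00, -8.46105835e-02]), 'dq': array([ 0.00129819,  0.0017609 , -0.00047996, -0.00044936,  0.00048135,
       -0.00065656]), 'joint_torque': array([-9.56471331e-05, -5.06107306e+01, -2.91405255e+01, -9.19450235e-05,
        4.56260124e-03,  2.64494432e-06]), 'ee_pos': array([ 0.22306166, -0.50234437,  0.20854764]), 'tool_rot': array([[ 9.13988516e-01,  4.05739876e-01, -3.81728763e-04],
       [ 4.05740041e-01, -9.13987827e-01,  1.12794925e-03],
       [ 1.08758548e-04, -1.18581531e-03, -9.99999291e-01]]), 'force': array([ 0.35429547, -0.10838757, -0.05739151]), 'ft_torque': array([-0.03329713,  0.02545251,  0.08021073]), 'finger_force': 0.0, 'gripper_width': 1.0033765866090707}
scene 49.96611981414134 291.4657827215112 211.90805303638834 [[-0.4671481   0.88412511  0.00976965  0.23313693]
 [ 0.48465921  0.26529124 -0.83350226 -0.25388207]
 [-0.73951207 -0.38463405 -0.55242967  1.36121605]
 [ 0.          0.          0.          1.        ]]
top 43.153312903007894 277.7728186453117 207.24351244181037 [[-8.45391540e-04 -9.99998892e-01 -1.22524192e-03  6.21318833e-02]
 [-9.95804494e-01  9.53957062e-04 -9.15013673e-02  6.05621551e-01]
 [ 9.15024348e-02  1.14274692e-03 -9.95804197e-01  1.20630805e+00]
 [ 0.00000000e+00  0.00000000e+00  0.00000000e+00  1.00000000e+00]]
wrist 65.70646984690485 273.38097077326097 212.53942842541332 [[ 1.78450562e-04 -9.58627636e-01 -2.84663001e-01  7.10766628e-02]
 [ 9.99999926e-01  7.42555569e-05  3.76821433e-04  6.02493474e-05]
 [-3.40093630e-04 -2.84663047e-01  9.58627578e-01 -1.65924717e-01]
 [ 0.00000000e+00  0.00000000e+00  0.00000000e+00  1.00000000e+00]]
```

View pics/scene0.png

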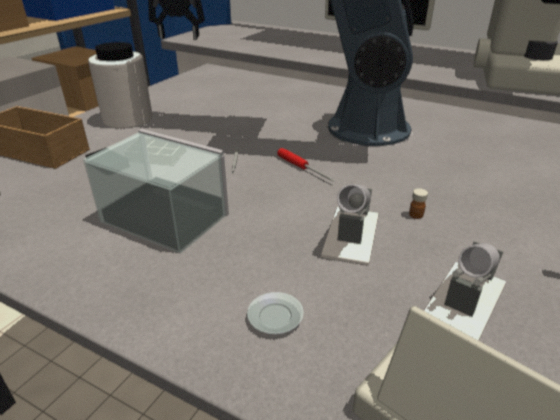

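View pics/top0.png

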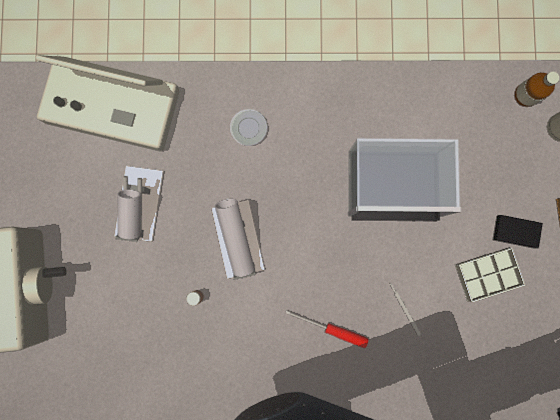

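```bash
python3 - <<'E'
import cv2,pickle,numpy as np
d=pickle.load(open("f0.pkl","rb"))
t=d["top"]["img"][:,:,::-1];s=d["scene"]["img"][:,:,::-1]
R=lambda i,a,b,c,e,w,h:cv2.resize(i[b:e,a:c],(w,h),interpolation=cv2.INTER_CUBIC)
a=R(t,200,185,275,290,300,420)   #x4
b=R(s,315,170,390,270,300,400)   #x4
b=cv2.copyMakeBorder(b,0,20,0,0,0)
c=np.hstack([a,b]);cv2.imwrite("pics/can.png",c)
a=R(t,340,130,470,230,390,300);b=R(s,75,120,235,260,400,350);a=cv2.copyMakeBorder(a,0,50,0,0,0)
cv2.imwrite("pics/box.png",np.hstack([a,b]))
E
```

```text
(no output)
```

View pics/can.png

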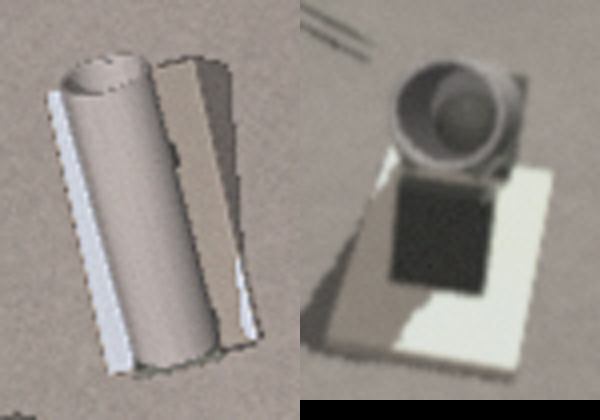

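View pics/box.png

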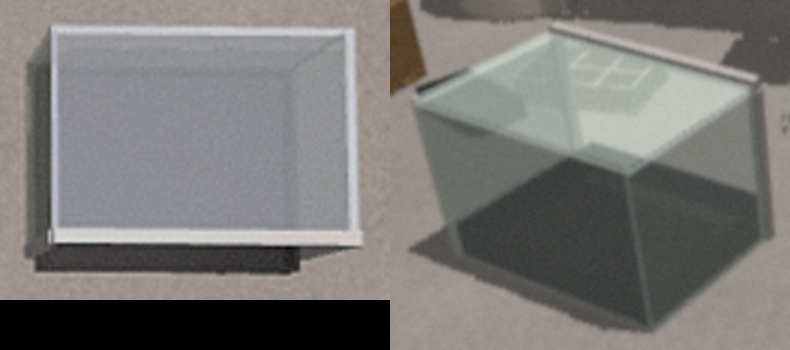

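View pics/wrist0.png

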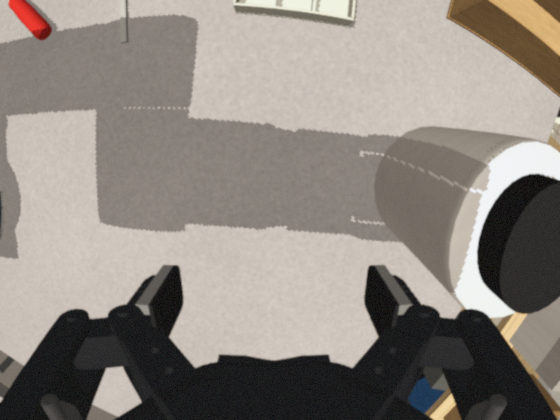

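```bash
cat > h.py <<'E'
import numpy as np,pickle
def ray(f,u,v):
    M=f["camera_from_world"];R=M[:3,:3];t=M[:3,3]
    F=210/np.tan(np.radians(f["vertical_fov"])/2)
    d=R.T@np.array([(u-f["cx"])/F,(v-f["cy"])/F,1]);return -R.T@t,d/np.linalg.norm(d)
def onz(f,u,v,z):
    c,d=ray(f,u,v);return c+d*(z-c[2])/d[2]
def tri(r):
    A=sum(np.eye(3)-np.outer(d,d) for c,d in r);b=sum((np.eye(3)-np.outer(d,d))@c for c,d in r)
    p=np.linalg.solve(A,b);return p,[np.linalg.norm((np.eye(3)-np.outer(d,d))@(p-c)) for c,d in r]
def proj(f,p):
    M=f["camera_from_world"];q=M[:3,:3]@p+M[:3,3];F=210/np.tan(np.radians(f["vertical_fov"])/2)
    return np.array([f["cx"]+F*q[0]/q[2],f["cy"]+F*q[1]/q[2]])
E
python3 - <<'E'
from h import *
np.set_printoptions(precision=4,suppress=True)
d=pickle.load(open("f0.pkl","rb"));T,S=d["top"],d["scene"]
m,e=tri([ray(T,226.6,204),ray(S,352.5,198.75)]);print("mouth",m,e)
c,dr=ray(T,200+175.5/4,185+353/4)
for z in(m[2]-.085,):
    b=c+dr*(z-c[2])/dr[2];print("bot",b,"len",np.linalg.norm(m-b),"yaw",np.degrees(np.arctan2(*(m-b)[1::-1])),"horiz",np.hypot(*(m-b)[:2]))
F=[onz(T,340+x/3,130+y/3,.15) for x,y in((50,243),(362,246),(52,27),(354,30))]
print(np.array(F)); print(np.linalg.norm(F[0]-F[1]),np.linalg.norm(F[0]-F[2]))
# scene corners of strip/back
G=[onz(S,75+(x-390)/2.5,120+y/2.5,.15) for x,y in((550,25),(760,80),(416,98),(628,175))];print(np.array(G))
E
```

```text
mouth [0.6032 0.1717 0.1281] [np.float64(0.0009899791897443047), np.float64(0.0009899791897443255)]
bot [0.4539 0.1386 0.0431] len 0.1749209386327666 yaw 12.49262129751047 horiz 0.1528801320386927
[[ 0.5864 -0.1035  0.15  ]
 [ 0.5841 -0.3208  0.15  ]
 [ 0.7394 -0.1071  0.15  ]
 [ 0.737  -0.3202  0.15  ]]
0.21733390554896 0.15304405967992152
[[ 0.5958 -0.3179  0.15  ]
 [ 0.5967 -0.1006  0.15  ]
 [ 0.7464 -0.3078  0.15  ]
 [ 0.7579 -0.0945  0.15  ]]
```

The tall can is at (236,238) in the top view, with its mouth at (226.6,204). In the scene view the mouth is at (352.5,199). The shield's front strip faces the robot, from (357,211) to (461,212) in the top view. The triangulated sizes match the given ones: shield 217 x 153 mm, can about 170 mm, yaw about 12.5°. I'll move to a pre-grasp pose next.

```bash
cat >> h.py <<'E'
from scipy.spatial.transform import Rotation as Ro
def tool(yaw,lean):  # lean: tool z forward from straight down (deg), camera side forward
    w,l=np.radians([yaw,lean]);h=np.array([np.cos(w),np.sin(w),0])
    z=np.sin(l)*h-np.cos(l)*np.array([0,0,1]);y=np.array([np.sin(w),-np.cos(w),0])
    return np.c_[np.cross(y,z),y,z]
def rel(p0,R0,p,R):
    s=R0.T@(np.array(p)-p0)/.25;r=Ro.from_matrix(R0.T@R).as_rotvec()/np.pi
    return np.r_[s,r].round(4).tolist()
def go(targets,p0=None,R0=None):
    from workcell import env
    o=env.observe()
    if p0 is None:p0,R0=o["ee_pos"],o["tool_rot"]
    for p,R in targets:print(rel(p0,R0,p,R))
E
python3 - <<'E'
from h import *
R=tool(12.5,38);R1=tool(12.5,15)
from workcell import env
p0,R0=env.observe()["ee_pos"],env.observe()["tool_rot"]
a,b,c=np.array([.32,-.30,.25]),np.array([.38,-.06,.25]),np.array([.445,.1365,.152])
go([(a,tool(20,0))]);go([(b,R1)],a,tool(20,0));go([(c,R)],b,R1)
E
```

```text
[0.6828, -0.5829, -0.1647, -0.0003, -0.0, 0.0219]
[0.5539, -0.82, 0.0, -0.0055, 0.0832, 0.0414]
[0.3081, -0.7111, 0.4884, 0.0, 0.1278, -0.0]
```

>>> send_rows --pt "-1 0.68 -0.58 -0.16 0 0 0.022" --pt "-1 0.68 -0.58 -0.16 0 0 0.022" --pt "-1 0.68 -0.58 -0.16 0 0 0.022" --pt "-1 0.68 -0.58 -0.16 0 0 0.022"

```text
t: 0.65
ee_pos: [0.3203, -0.299, 0.2495]
tool_rot: [[0.939, 0.343, 0.0], [0.343, -0.939, -0.0], [0.0, 0.0, -1.0]]
force: [0.3, 0.2, 0.5]
gripper_width: 1.0
finger_force: 0.0
```

>>> send_rows --pt "-1 0.55 -0.82 0 -0.005 0.083 0.041" --pt "-1 0.55 -0.82 0 -0.005 0.083 0.041" --pt "-1 0.55 -0.82 0 -0.005 0.083 0.041" --pt "-1 0.55 -0.82 0 -0.005 0.083 0.041"

```text
t: 1.15
ee_pos: [0.3788, -0.0599, 0.2493]
tool_rot: [[0.943, 0.216, 0.253], [0.209, -0.976, 0.057], [0.259, -0.001, -0.966]]
force: [0.8, -1.0, 0.7]
gripper_width: 1.002
finger_force: 0.0
```

>>> send_rows --pt "-1 0.31 -0.71 0.49 0 0.128 0" --pt "-1 0.31 -0.71 0.49 0 0.128 0" --pt "-1 0.31 -0.71 0.49 0 0.128 0" --pt "-1 0.31 -0.71 0.49 0 0.128 0" --pt "-1 0.31 -0.71 0.49 0 0.128 0" --pt "-1 0.31 -0.71 0.49 0 0.128 0"

```text
t: 1.9
ee_pos: [0.4447, 0.1321, 0.158]
tool_rot: [[0.775, 0.223, 0.591], [0.173, -0.975, 0.141], [0.608, -0.007, -0.794]]
force: [0.4, -0.2, -0.2]
gripper_width: 0.997
finger_force: 0.0
```

```bash
python3 - <<'E'
from workcell import env
import cv2,pickle
o=env.observe();f=env.grab_frame("wrist");pickle.dump((o,f),open("w1.pkl","wb"))
print(o["t"],o["joint_pos"].round(3),o["ee_pos"].round(4),o["tool_rot"].round(3))
cv2.imwrite("pics/w1.png",f["img"][:,:,::-1])
E
```

```text
1.9 [0.16  0.066 2.367 0.682 0.072 0.842] [0.4447 0.1321 0.158 ] [[ 0.775  0.223  0.591]
 [ 0.173 -0.975  0.141]
 [ 0.608 -0.007 -0.794]]
```

View pics/w1.png

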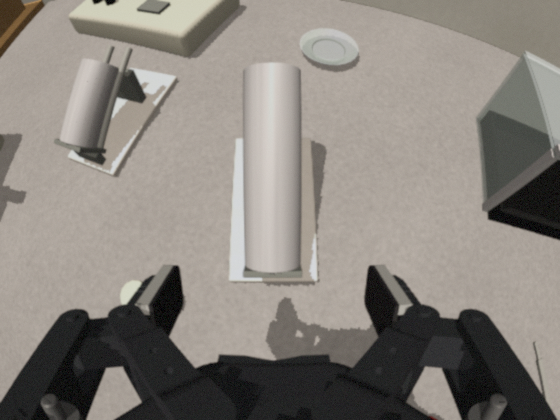

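The wrist view shows the tall can square to the gripper. Its mouth end runs across (244–301, 68) and its bottom across (247–301, 268). Joint 5 is at its lower limit here, so I'll use less lean. Next I'll refine the can pose and fit a small kinematic model to check reach.

```bash
cat >> h.py <<'E'
def wray(o,f,u,v):
    F=210/np.tan(np.radians(f["vertical_fov"])/2);x,y=u-f["cx"],v-f["cy"];r=np.hypot(x,y);t=r/F
    d=np.array([np.sin(t)*x/r,np.sin(t)*y/r,np.cos(t)]);M=f["mount"]
    R=o["tool_rot"];return o["ee_pos"]+R@M[:3,3],R@M[:3,:3]@d
def fk(q,k):
    o_,h,L1,e,L2,d=k;Y=lambda a:Ro.from_euler('y',a).as_matrix();Z=lambda a:Ro.from_euler('z',a).as_matrix()
    ez=np.array([0,0,1.]);A=Y(q[1]+q[2])
    R=Z(q[0])@A@Z(-q[3])@Y(q[4])@Z(q[5]+C)   # signs checked against data
    p=Z(q[0])@(np.array([0,o_,h])+Y(q[1])@(L1*ez)+A@np.array([e,0,L2]))+R@(d*ez);return p,R
C=0
E
python3 - <<'E'
from h import *
from scipy.optimize import least_squares
np.set_printoptions(precision=4,suppress=True)
o,f=pickle.load(open("w1.pkl","rb"))
cm,dm=wray(o,f,272.5,68);cb,db=wray(o,f,274,268)
T=pickle.load(open("f0.pkl","rb"));mt=ray(T["top"],226.6,204);bt=ray(T["top"],243.9,273.2)
def res(v):
    m=cm+v[0]*dm;b=cb+v[1]*db;return [np.linalg.norm(m-b)-.17,(m-b)[2]-.085]
s=least_squares(res,[.3,.2]);m=cm+s.x[0]*dm;b=cb+s.x[1]*db
print("wrist only",m,b,(m+b)/2,"yaw",np.degrees(np.arctan2(*(m-b)[1::-1])),s.cost)
S=ray(T["scene"],352.5,198.75)
m,e=tri([(cm,dm),mt,S]);b,e2=tri([(cb,db),bt]);print("tri",m,e,b,e2,(m+b)/2,np.linalg.norm(m-b),np.degrees(np.arctan2(*(m-b)[1::-1])))
# kinematic orientation check
q0=np.array([-1.23761,.35126,1.65242,0,1.1391,-.0846]);q1=o["joint_pos"]
R0=np.array([[.91399,.40574,-.0004],[.40574,-.91399,.0011],[0,0,-1]])
Y=lambda a:Ro.from_euler('y',a);Z=lambda a:Ro.from_euler('z',a)
for s4 in(1,-1):
  for s6 in(1,-1):
    cs=[(( Z(q[0])*Y(q[1]+q[2])*Z(s4*q[3])*Y(q[4])).inv()*Ro.from_matrix(R)*Z(-s6*q[5])).as_rotvec() for q,R in((q0,R0),(q1,o["tool_rot"]))]
    print(s4,s6,cs)
E
```

```text
wrist only [0.5985 0.1679 0.1415] [0.4552 0.1343 0.0565] [0.5268 0.1511 0.099 ] yaw 13.195661490810126 1.497907517983225e-27
tri [0.6053 0.1713 0.1312] [np.float64(0.0028899559886865615), np.float64(0.0022741470134437247), np.float64(0.0025839743477776038)] [0.4545 0.1357 0.0608] [np.float64(0.0016921421167188368), np.float64(0.0016921421167188202)] [0.5299 0.1535 0.096 ] 0.17023096143479416 13.273549596604377
1 1 [array([-0.0005, -0.0005,  1.5708]), array([-0.    ,  0.    ,  1.5708])]
1 -1 [array([-0.0004, -0.0005,  1.4016]), array([-0.    , -0.    , -3.0279])]
-1 1 [array([-0.0005, -0.0005,  1.5708]), array([-0.0944,  0.0944,  2.9301])]
-1 -1 [array([-0.0004, -0.0005,  1.4016]), array([-0.0058, -0.1018, -1.6646])]
```

```bash
sed -i 's/Z(-q\[3\])/Z(q[3])/; s/^C=0/C=np.pi\/2/' h.py; cat >> h.py <<'E'
K=None
def fit(data):
    from scipy.optimize import least_squares
    s=least_squares(lambda k:np.concatenate([fk(q,np.insert(k,3,0))[0]-p for q,p in data]),[.05,.3,.4,.4,.2],xtol=1e-14,ftol=1e-14)
    return np.insert(s.x,3,0),s.fun
def ik(p,R,q0,k):
    from scipy.optimize import least_squares
    lo=np.array([-2.75,-.79,.01,-1.57,.07,-2.87]);hi=np.array([2.75,2.1,2.65,4.71,3.14,2.87])
    def e(q):
        a,B=fk(q,k);return np.r_[(a-p)*5,Ro.from_matrix(B.T@R).as_rotvec()]
    s=least_squares(e,np.clip(q0,lo+1e-3,hi-1e-3),bounds=(lo,hi));return s.x,np.abs(s.fun).max()
E
python3 - <<'E'
from h import *
np.set_printoptions(precision=4,suppress=True)
o,f=pickle.load(open("w1.pkl","rb"))
D=[(np.array([-1.23761471,.351256533,1.65242324,0,1.13910364,-.0846105]),np.array([.22306,-.50234,.20855])),(o["joint_pos"],o["ee_pos"])]
k,r=fit(D);print(k,r);pickle.dump((k,D),open("k.pkl","wb"))
g0=np.array([.5285,.153,.092]);w=np.radians(13);a=np.array([.866*np.cos(w),.866*np.sin(w),.5]);g=g0-.027*a
qs=np.array([.2,.3,2.0,0,.3,1.5])
for lean in(20,25,30,35):
  R=tool(13,lean)
  for up in(0,.05,.1):
    print(lean,up,*ik(g+.019*R[:,2]+[0,0,up],R,qs,k))
for lean in(-15,-20,-25,-30):
  R=tool(0,lean);print("pour",lean,*ik(np.array([.657-.136,-.212,.135])+.019*R[:,2],R,np.array([-.4,.3,1.8,0,1.2,1.2]),k))
E
```

```text
[0.0469 0.1496 0.5292 0.     0.4031 0.2688] [ 0.0004  0.0001 -0.      0.0001 -0.0004  0.    ]
20 0 [0.1889 0.3906 2.1207 0.0468 0.2817 1.4901] 8.030565123796725e-12
20 0.05 [0.1889 0.307  2.0696 0.0321 0.4164 1.5057] 5.551115123125783e-16
20 0.1 [0.1889 0.2357 2.0069 0.0249 0.5503 1.5139] 4.174192178334345e-12
25 0 [0.187  0.3801 2.1766 0.113  0.1498 1.4229] 1.6819534321696023e-11
25 0.05 [0.187  0.2904 2.1261 0.059  0.2895 1.4781] 4.280702796120363e-12
25 0.1 [0.187  0.214  2.0637 0.0405 0.4282 1.4978] 2.780421955602426e-11
30 0 [0.1751 0.3734 2.2125 0.5936 0.07   0.9326] 0.02473287185694789
30 0.05 [0.1851 0.2794 2.182  0.1328 0.1583 1.4034] 2.220446049250313e-15
30 0.1 [0.1851 0.1969 2.1202 0.0703 0.3019 1.4675] 2.7755575615628914e-15
35 0 [ 0.1831  0.3791  2.2852  2.9547  0.1355 -1.4214] 1.5681900222830336e-14
35 0.05 [0.1729 0.2727 2.2229 0.6701 0.07   0.8569] 0.01850051730594454
35 0.1 [0.1831 0.1853 2.1762 0.1477 0.1714 1.3893] 3.8567029116301237e-16
pour -15 [-0.4227  0.5652  1.5833 -0.1127  1.2347  1.1982] 1.1102230246251565e-15
pour -20 [-0.4094  0.6031  1.5321 -0.1406  1.3309  1.2173] 3.3306690738754696e-15
pour -25 [-0.3972  0.6422  1.4823 -0.166   1.4253  1.2317] 8.459346170643867e-15
pour -30 [-0.3862  0.682   1.434  -0.1897  1.5177  1.2424] 1.605305822577047e-14
```

```bash
python3 - <<'E'
from h import *
np.set_printoptions(precision=4,suppress=True)
k,D=pickle.load(open("k.pkl","rb"))
g0=np.array([.5285,.153,.092]);w=np.radians(13);a=np.array([.866*np.cos(w),.866*np.sin(w),.5]);g=g0-.028*a
R=tool(13,24);p=g+.019*R[:,2]+[0,0,.1];print(p);go([(p,R)])
# pour clearance, tray at (.657,-.212,.004)
tr=np.array([.657,-.212,.004])
for beta in(20,22,25):
 for rho in(0,-30,-45,-60,30,45):
  b=np.radians(beta);ax=np.array([np.cos(b),0,-np.sin(b)])
  Rp=Ro.from_rotvec(ax*np.radians(rho)).as_matrix()@tool(0,24-30-beta)
  m=np.array([.657-.042,-.212,0]);m[2]=.097-np.tan(b)*.028
  gp=m-.113*ax
  def pts(x,y,z):
    G=np.stack(np.meshgrid(np.linspace(*x,8),np.linspace(*y,8),np.linspace(*z,20)),-1).reshape(-1,3);return gp+G@Rp.T
  P=np.r_[pts((-.0425,.0425),(-.0425,.0425),(-.054,-.2)),pts((.04,.095),(-.045,.045),(-.11,-.19)),pts((-.013,.013),(-.057,.057),(0.019,-.054))]
  c=np.hypot(np.maximum(.587-P[:,0],0),np.maximum(np.abs(P[:,2]-.145)-.005,0)).min()
  q,e=ik(gp+.019*Rp[:,2],Rp,np.array([-.4,.6,1.6,-.1,1.3,1.2]),k);print(beta,rho,"clr",c,"minz",P[:,2].min(),q,e)
E
```

```text
[0.5124 0.1493 0.1606]
[0.227, -0.0095, 0.1625, -0.0015, -0.075, -0.0019]
20 0 clr 0.0171727920824774 minz 0.10268119784840472 [-0.4021  0.6414  1.5175 -0.1748  1.4071  1.2344] 3.065422499711671e-09
20 -30 clr 0.0 minz 0.07844993321711674 [-0.2202  0.6161  1.6647 -0.6408  1.2704  1.6088] 4.695982098020405e-12
20 -45 clr 0.0 minz 0.07038152204363161 [-0.1401  0.639   1.7446 -0.8903  1.2757  1.8352] 2.011234391779999e-15
20 -60 clr 0.0 minz 0.06581136649758804 [-0.076   0.6876  1.8222 -1.127   1.3399  2.0627] 1.6539686278683867e-11
20 30 clr 0.0 minz 0.07844993321711674 [-0.5736  0.738   1.417   0.2066  1.6444  1.0089] 1.1102230246251565e-15
20 45 clr 0.0 minz 0.07038152204363161 [-0.6449  0.8022  1.3936  0.3742  1.7688  0.9419] 3.4455771569241733e-12
22 0 clr 0.01503564689448734 minz 0.10513867615207748 [-0.3967  0.6566  1.4919 -0.1837  1.4511  1.2387] 5.551115123125783e-16
22 -30 clr 0.0 minz 0.08122996723503245 [-0.2173  0.6289  1.6422 -0.6388  1.3097  1.5875] 1.3394507295517985e-12
22 -45 clr 0.0 minz 0.07326895912814209 [-0.1385  0.6487  1.7256 -0.8835  1.307   1.8029] 6.616003053
[... 331 characters left out ...]
42448523805e-12
25 0 clr 0.011858624523042318 minz 0.10871757546118825 [-0.3888  0.6803  1.4534 -0.1968  1.5164  1.2439] 3.1417766995365863e-14
25 -30 clr 0.0 minz 0.0853471846128329 [-0.2132  0.649   1.6084 -0.6376  1.368   1.5563] 1.8877429644264204e-13
25 -45 clr 0.0 minz 0.07756542309444688 [-0.1362  0.6641  1.697  -0.8757  1.3537  1.7557] 1.1102230246251565e-15
25 -60 clr 0.0 minz 0.0731576332834724 [-0.0744  0.7027  1.7859 -1.11    1.3928  1.9662] 3.143661193604101e-12
25 30 clr 0.0 minz 0.0853471846128329 [-0.5581  0.77    1.3599  0.1823  1.734   1.066 ] 2.706168622523819e-15
25 45 clr 0.0 minz 0.07756542309444688 [-0.6307  0.8268  1.3455  0.3571  1.8413  1.0162] 4.852784840636559e-12
```

>>> send_rows --pt "-1 0.227 -0.01 0.16 0 -0.075 0" --pt "-1 0.227 -0.01 0.16 0 -0.075 0" --pt "-1 0.227 -0.01 0.16 0 -0.075 0" --pt "-1 0.227 -0.01 0.16 0 -0.075 0"

```text
t: 2.45
ee_pos: [0.513, 0.1488, 0.1616]
tool_rot: [[0.891, 0.221, 0.396], [0.199, -0.975, 0.097], [0.408, -0.008, -0.913]]
force: [-0.2, 0.5, 0.9]
gripper_width: 1.003
finger_force: 0.0
```

```bash
python3 - <<'E'
from workcell import env
import cv2,pickle
o=env.observe();f=env.grab_frame("wrist");pickle.dump((o,f),open("w2.pkl","wb"))
print(o["t"],o["joint_pos"].round(3),o["ee_pos"].round(4),o["tool_rot"].round(3))
cv2.imwrite("pics/w2.png",f["img"][:,:,::-1])
E
```

```text
2.45 [0.183 0.215 2.049 0.053 0.458 1.49 ] [0.513  0.1488 0.1616] [[ 0.891  0.221  0.396]
 [ 0.199 -0.975  0.097]
 [ 0.408 -0.008 -0.913]]
```

View pics/w2.png

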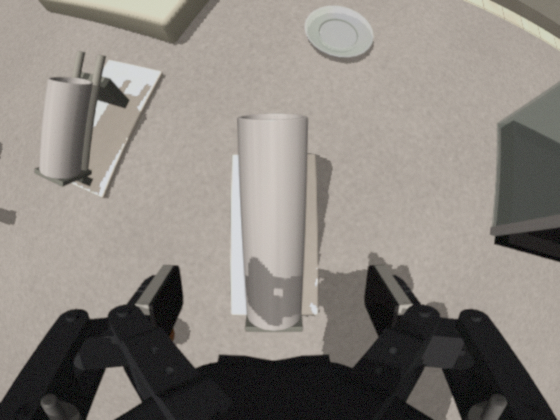

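The can is straight between the open fingers. Its mouth end runs across (238–307, 118) and its bottom across (246–302, 322).

```bash
python3 - <<'E'
from h import *
from scipy.optimize import least_squares
np.set_printoptions(precision=4,suppress=True)
o1,f1=pickle.load(open("w1.pkl","rb"));o,f=pickle.load(open("w2.pkl","rb"));T=pickle.load(open("f0.pkl","rb"))
M=[wray(o1,f1,272.5,68),wray(o,f,272.5,118),ray(T["top"],226.6,204),ray(T["scene"],352.5,198.75)]
B=[wray(o1,f1,274,268),wray(o,f,274,322),ray(T["top"],243.9,273.2)]
def res(v):
    c,w=v[:3],v[3];a=np.array([.866*np.cos(w),.866*np.sin(w),.5]);P=[c+.085*a]*4+[c-.085*a]*3
    return np.concatenate([(np.eye(3)-np.outer(d,d))@(p-x) for p,(x,d) in zip(P,M+B)])
s=least_squares(res,[.53,.153,.09,.22]);print(s.x[:3],np.degrees(s.x[3]),np.linalg.norm(s.fun.reshape(-1,3),axis=1))
# width-based depth: mouth diameter 50mm at pixels 238,307
for oo,ff,u1,u2,v in((o,f,238,307,119),(o,f,246,302,322)):
    c,d1=wray(oo,ff,u1,v);_,d2=wray(oo,ff,u2,v);t=.05/np.linalg.norm(d1-d2);print("width depth pt",c+t*(d1+d2)/2)
c,d=wray(o,f,495,234);c2,d2=ray(T["top"],356.7,211);print("strip corner",tri([(c,d),(c2,d2)]),c+d*(.14-c[2])/d[2])
E
```

```text
[0.5289 0.1532 0.0909] 13.057105360684657 [0.0044 0.0016 0.0024 0.0063 0.002  0.0063 0.0034]
width depth pt [0.6053 0.1703 0.1253]
width depth pt [0.4519 0.1348 0.0537]
strip corner (array([ 0.5969, -0.1292, -0.0173]), [np.float64(0.003715203602324391), np.float64(0.003715203602324403)]) [ 0.5573 -0.009   0.14  ]
```

```bash
python3 - <<'E'
from h import *
R=tool(13,24);g=np.array([.529,.1532,.0905])-.028*np.array([.844,.195,.5]);p=g+.02*R[:,2]
print(p);go([(p-.05*R[:,2],R),(p,R)])
E
```

```text
[0.51329424 0.14956992 0.05822909]
[-0.1616, 0.0008, 0.1784, -0.0019, -0.0002, -0.002]
[-0.1617, 0.002, 0.3784, -0.0019, -0.0002, -0.002]
```

>>> send_rows --pt "-1 -0.16 0 0.18 -0.002 0 -0.002" --pt "-1 -0.16 0 0.25 -0.002 0 -0.002" --pt "-1 -0.16 0.002 0.32 -0.002 0 -0.002" --pt "-1 -0.16 0.002 0.378 -0.002 0 -0.002" --pt "-1 -0.16 0.002 0.378 -0.002 0 -0.002"

```text
t: 3.12
ee_pos: [0.5132, 0.1497, 0.0579]
tool_rot: [[0.891, 0.225, 0.395], [0.206, -0.974, 0.09], [0.406, 0.001, -0.914]]
force: [0.9, -0.1, 0.3]
gripper_width: 1.001
finger_force: 0.0
```

>>> send_rows --pt "-0.2 0 0 0 0 0 0" --pt "1 0 0 0 0 0 0" --pt "1 0 0 0 0 0 0" --pt "1 0 0 0 0 0 0" --pt "1 0 0 0 0 0 0" --pt "1 0 0 0 0 0 0" --pt "1 0 0 0 0 0 0"

```text
t: 4.0
ee_pos: [0.5138, 0.1499, 0.0594]
tool_rot: [[0.89, 0.225, 0.397], [0.206, -0.974, 0.091], [0.407, 0.001, -0.913]]
force: [-6.5, -4.7, 12.3]
gripper_width: 0.496
finger_force: 58.0
```

The fingers closed, but the opening reads 0.496 where I expected about 0.59, and there is 14 N along the tool. I'll release, go 4 mm deeper and grip again to compare the opening.

>>> send_rows --pt "-0.6 0 0 0 0 0 0" --pt "-0.6 0 0 0 0 0 0" --pt "-0.6 0 0 0 0 0 0" --pt "-0.6 0 0 0.016 0 0 0" --pt "-0.6 0 0 0.016 0 0 0"

```text
t: 4.62
ee_pos: [0.5153, 0.1504, 0.0545]
tool_rot: [[0.89, 0.225, 0.396], [0.206, -0.974, 0.091], [0.406, 0.001, -0.914]]
force: [0.7, -0.2, 0.9]
gripper_width: 0.8
finger_force: 0.0
```

>>> send_rows --pt "1 0 0 0 0 0 0" --pt "1 0 0 0 0 0 0" --pt "1 0 0 0 0 0 0" --pt "1 0 0 0 0 0 0" --pt "1 0 0 0 0 0 0" --pt "1 0 0 0 0 0 0"

```text
t: 5.38
ee_pos: [0.5152, 0.1502, 0.0552]
tool_rot: [[0.89, 0.225, 0.396], [0.206, -0.974, 0.091], [0.407, 0.001, -0.914]]
force: [-5.2, -4.3, 8.4]
gripper_width: 0.527
finger_force: 58.2
```

```bash
python3 - <<'E'
from workcell import env
import cv2,numpy as np
f=env.grab_frame("scene")["img"][150:280,300:420,::-1];g=env.grab_frame("wrist")["img"][100:400,120:430,::-1]
a=cv2.resize(f,(480,520),interpolation=cv2.INTER_CUBIC);b=cv2.copyMakeBorder(g,0,220,0,0,0)
cv2.imwrite("pics/g1.png",np.hstack([a,b]))
E
```

```text
(no output)
```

View pics/g1.png

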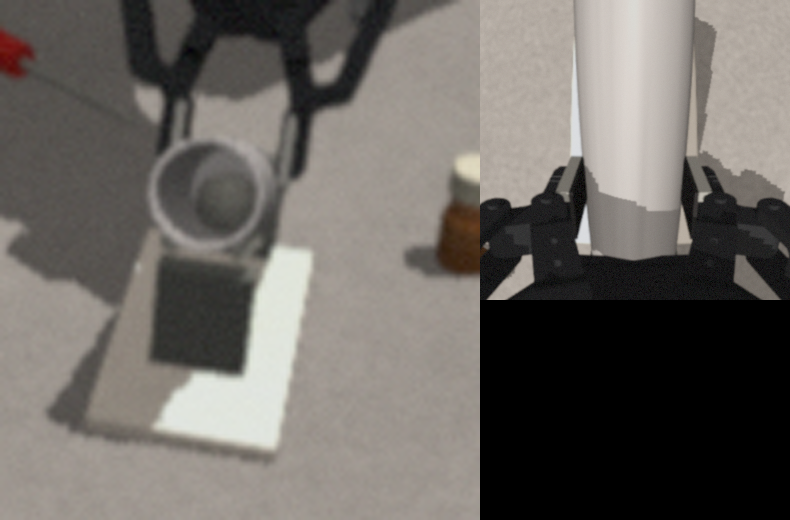

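The opening grew with depth, so the pads are still above the axis. I'll go deeper again, watching the force.

>>> send_rows --pt "-0.6 0 0 0 0 0 0" --pt "-0.6 0 0 0 0 0 0" --pt "-0.6 0 0 0 0 0 0" --pt "-0.6 0 0 0.012 0 0 0" --pt "-0.6 0 0 0.024 0 0 0" --pt "-0.6 0 0 0.024 0 0 0"

```text
t: 6.22
ee_pos: [0.5177, 0.1509, 0.049]
tool_rot: [[0.89, 0.225, 0.396], [0.206, -0.974, 0.091], [0.406, 0.001, -0.914]]
force: [-0.2, -0.0, 0.4]
gripper_width: 0.798
finger_force: 0.0
```

>>> send_rows --pt "1 0 0 0 0 0 0" --pt "1 0 0 0 0 0 0" --pt "1 0 0 0 0 0 0" --pt "1 0 0 0 0 0 0" --pt "1 0 0 0 0 0 0" --pt "1 0 0 0 0 0 0"

```text
t: 6.98
ee_pos: [0.5176, 0.1507, 0.0498]
tool_rot: [[0.89, 0.225, 0.396], [0.206, -0.974, 0.091], [0.407, 0.001, -0.914]]
force: [-6.4, -3.3, 9.4]
gripper_width: 0.562
finger_force: 60.0
```

>>> send_rows --pt "-0.6 0 0 0 0 0 0" --pt "-0.6 0 0 0 0 0 0" --pt "-0.6 0 0 0 0 0 0" --pt "-0.6 0 0 0.016 0 0 0" --pt "-0.6 0 0 0.032 0 0 0" --pt "-0.6 0 0 0.032 0 0 0"

```text
t: 7.72
ee_pos: [0.5209, 0.1516, 0.0416]
tool_rot: [[0.89, 0.225, 0.396], [0.206, -0.974, 0.09], [0.406, 0.001, -0.914]]
force: [0.2, -0.2, -0.8]
gripper_width: 0.801
finger_force: 0.0
```

>>> send_rows --pt "1 0 0 0 0 0 0" --pt "1 0 0 0 0 0 0" --pt "1 0 0 0 0 0 0" --pt "1 0 0 0 0 0 0" --pt "1 0 0 0 0 0 0" --pt "1 0 0 0 0 0 0"

```text
t: 8.48
ee_pos: [0.5208, 0.1514, 0.0423]
tool_rot: [[0.89, 0.225, 0.396], [0.206, -0.974, 0.09], [0.407, 0.001, -0.914]]
force: [-4.2, -3.2, 7.2]
gripper_width: 0.573
finger_force: 60.5
```

>>> send_rows --pt "-0.6 0 0 0 0 0 0" --pt "-0.6 0 0 0 0 0 0" --pt "-0.6 0 0 0 0 0 0" --pt "-0.6 0 0 0.01 0 0 0" --pt "-0.6 0 0 0.018 0 0 0" --pt "-0.6 0 0 0.018 0 0 0"

```text
t: 9.22
ee_pos: [0.5227, 0.152, 0.0377]
tool_rot: [[0.89, 0.225, 0.396], [0.206, -0.974, 0.091], [0.406, 0.001, -0.914]]
force: [-0.5, -0.2, 0.2]
gripper_width: 0.799
finger_force: 0.0
```

>>> send_rows --pt "1 0 0 0 0 0 0" --pt "1 0 0 0 0 0 0" --pt "1 0 0 0 0 0 0" --pt "1 0 0 0 0 0 0" --pt "1 0 0 0 0 0 0" --pt "1 0 0 0 0 0 0"

```text
t: 9.98
ee_pos: [0.5226, 0.1519, 0.0383]
tool_rot: [[0.89, 0.225, 0.396], [0.206, -0.974, 0.09], [0.407, 0.001, -0.914]]
force: [-4.0, -4.6, 7.1]
gripper_width: 0.572
finger_force: 60.4
```

```bash
cat >> h.py <<'E'
def cyl(o,f,L,Rr):
    n=[]
    for P in(L,Rr):
        ds=[wray(o,f,*p)[1] for p in P];c=wray(o,f,*P[0])[0];v=np.linalg.svd(np.array(ds))[2][-1];n.append(v)
    n1,n2=n;ax=np.cross(n1,n2);ax/=np.linalg.norm(ax);ax*=np.sign(ax[2])
    ml=np.mean([wray(o,f,*p)[1] for p in L],0);mr=np.mean([wray(o,f,*p)[1] for p in Rr],0)
    a=ml-ml@ax*ax;b=mr-mr@ax*ax;a/=np.linalg.norm(a);b/=np.linalg.norm(b)
    h=np.arccos(a@b)/2;D=.025/np.sin(h);m=(a+b)/np.linalg.norm(a+b)
    q=c+D*m   # axis point; express in tool
    return q,ax,D
E
python3 - <<'E'
from h import *
from workcell import env
import cv2
np.set_printoptions(precision=4,suppress=True)
o,f=pickle.load(open("w2.pkl","rb"))
def rep(o,q,ax,D,n):
    R=o["tool_rot"];qt=R.T@(q-o["ee_pos"]);at=R.T@ax;t=qt-at*(qt[0]/at[0]);print(n,"D",D,"axis",ax,"elev",np.degrees(np.arcsin(ax[2])),"yaw",np.degrees(np.arctan2(ax[1],ax[0])),"tool pt at x=0",t,"world",o["ee_pos"]+R@t)
rep(o,*cyl(o,f,[(238,119),(246,323)],[(307,119),(302,323)]),"w2")
o=env.observe();f=env.grab_frame("wrist");pickle.dump((o,f),open("w3.pkl","wb"))
rep({**o},*cyl(o,f,[(214,100),(222,250)],[(335,100),(330,250)]),"g1px(at now pose)")
g=cv2.GaussianBlur(f["img"],(3,3),0).astype(float).mean(2)
for v in range(20,260,30):print(v,[ (u,int(g[v,u])) for u in range(190,360,6)])
cv2.imwrite("pics/w3.png",f["img"][:,:,::-1])
E
```

```text
w2 D 0.23938366433168684 axis [0.8878 0.2055 0.4118] elev 24.319438833118934 yaw 13.035082063851286 tool pt at x=0 [0.     0.0002 0.0734] world [0.5422 0.1557 0.0946]
g1px(at now pose) D 0.1378420811277723 axis [0.8749 0.2143 0.4344] elev 25.745084518431185 yaw 13.764611225404172 tool pt at x=0 [ 0.      0.0017 -0.0261] world [0.5126 0.1478 0.0621]
20 [(190, 161), (196, 165), (202, 148), (208, 159), (214, 169), (220, 178), (226, 187), (232, 189), (238, 196), (244, 195), (250, 195), (256, 200), (262, 205), (268, 208), (274, 212), (280, 211), (286, 207), (292, 200), (298, 196), (304, 188), (310, 181), (316, 176), (322, 168), (328, 163), (334, 152), (340, 135), (346, 130), (352, 166), (358, 171)]
50 [(190, 165), (196, 164), (202, 153), (208, 160), (214, 169), (220, 180), (226, 188), (232, 190), (238, 197), (244, 195), (250, 196), (256, 202), (262, 206), (268, 208), (274, 212), (280, 212), (286, 206), (292, 200), (298, 195), (304, 187), (310, 182), (316, 176), (322, 170), (328, 163), (334, 151), (340, 135), (346, 136), (352, 166), (358, 173)]
80 [(190, 168), (196, 168), (202, 161), (208,
[... 1371 characters left out ...]
(190, 171), (196, 165), (202, 164), (208, 193), (214, 163), (220, 176), (226, 186), (232, 192), (238, 195), (244, 196), (250, 197), (256, 203), (262, 206), (268, 208), (274, 209), (280, 205), (286, 196), (292, 190), (298, 187), (304, 182), (310, 176), (316, 170), (322, 161), (328, 148), (334, 128), (340, 132), (346, 107), (352, 108), (358, 168)]
230 [(190, 169), (196, 174), (202, 167), (208, 216), (214, 154), (220, 171), (226, 183), (232, 191), (238, 193), (244, 196), (250, 196), (256, 202), (262, 205), (268, 207), (274, 207), (280, 203), (286, 193), (292, 187), (298, 185), (304, 180), (310, 174), (316, 165), (322, 156), (328, 139), (334, 114), (340, 155), (346, 105), (352, 160), (358, 166)]
```

View pics/w3.png

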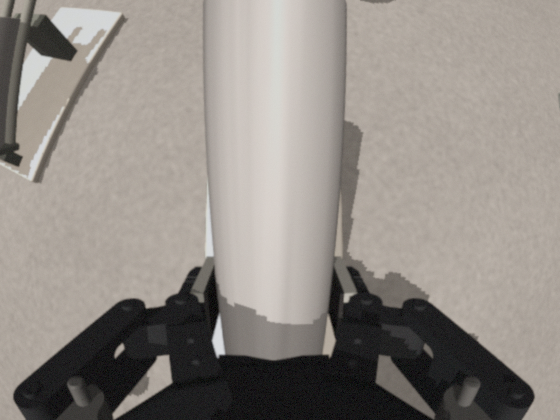

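```bash
python3 - <<'E'
from h import *
np.set_printoptions(precision=4,suppress=True)
o,f=pickle.load(open("w3.pkl","rb"))
for L,R in(([(203.5,20),(206,110),(210.5,200)],[(346,20),(343,110),(338,200)]),([(204.5,20),(207.5,110),(212,200)],[(345,20),(342,110),(336.5,200)])):
    q,ax,D=cyl(o,f,L,R);Rt=o["tool_rot"];qt=Rt.T@(q-o["ee_pos"]);at=Rt.T@ax;t=qt-at*(qt[0]/at[0]);print(D,at,t,np.degrees(np.arcsin(ax[2])))
    # force direction = 30 deg elevation: distance at middle rows only
c,d=wray(o,f,275,110);dt=Rt.T@d;print("cam ray tool",Rt.T@(c-o["ee_pos"]),dt)
E
```

```text
0.12033299759949241 [ 0.9925  0.0017 -0.1224] [ 0.      0.0006 -0.0362] 31.026071867253723
0.1223662594142219 [ 0.9903  0.0016 -0.1392] [ 0.      0.0006 -0.0326] 31.996355358060068
cam ray tool [ 0.0717  0.0003 -0.1662] [0.0268 0.0053 0.9996]
```

```bash
cat >> h.py <<'E'
MT=np.array([.1094,0,-.0465])
def pose(mouth,yaw,beta):
    R=tool(yaw,-6-beta);return np.array(mouth)-R@MT,R
E
python3 - <<'E'
from h import *
np.set_printoptions(precision=4,suppress=True)
k,D=pickle.load(open("k.pkl","rb"))
from workcell import env
o=env.observe();p0,R0=o["ee_pos"],o["tool_rot"]
print(p0+R0@MT)
W=[(p0+[0,0,.13],R0),pose((.53,-.01,.27),8,-25),pose((.50,-.211,.22),0,-12),pose((.53,-.211,.09),0,-5),pose((.612,-.211,.088),0,-5),pose((.612,-.211,.088),0,22)]
P,R,q=p0,R0,o["joint_pos"]
for p,r in W:
    q,e=ik(p,r,q,k);print(p,q,e>1e-6);print("   ",rel(P,R,p,r));P,R=p,r
E
```

```text
[0.6016 0.1701 0.1252]
[0.5226 0.1518 0.1683] [0.1894 0.2244 2.0207 0.0309 0.4782 1.5088] False
    [0.2115, 0.0005, -0.4751, 0.0, 0.0, 0.0]
[ 0.4426 -0.0223  0.1904] [-0.2281  0.049   2.1397  0.1944  0.6511  1.0661] False
    [-0.3924, 0.6068, -0.271, -0.0099, -0.0278, 0.0259]
[ 0.3961 -0.211   0.1623] [-0.6315  0.1857  2.0228  0.0822  0.8501  0.8876] False
    [-0.3101, 0.7216, 0.0121, -0.0096, -0.0721, 0.0435]
[ 0.4198 -0.211   0.0454] [-0.5604  0.4318  2.04   -0.0147  0.6847  1.0218] False
    [0.0456, 0.0, 0.475, 0.0, -0.0389, 0.0]
[ 0.5018 -0.211   0.0434] [-0.4803  0.5345  1.8491 -0.0115  0.7735  1.0988] False
    [0.3281, 0.0, 0.0023, 0.0, 0.0, 0.0]
[ 0.4936 -0.211   0.0983] [-0.3998  0.6584  1.5272 -0.1861  1.4141  1.243 ] False
    [-0.0367, 0.0, -0.2189, 0.0, -0.15, 0.0]
```

>>> send_rows --pt "1 0.05 0 -0.12 0 0 0" --pt "1 0.13 0 -0.3 0 0 0" --pt "1 0.21 0 -0.475 0 0 0" --pt "1 0.21 0 -0.475 0 0 0"

```text
t: 10.52
ee_pos: [0.5238, 0.1524, 0.1711]
tool_rot: [[0.888, 0.225, 0.402], [0.206, -0.974, 0.092], [0.412, 0.001, -0.911]]
force: [-0.2, 0.3, -4.3]
gripper_width: 0.574
finger_force: 66.7
```

```bash
python3 - <<'E'
from h import *
from workcell import env
import cv2
o=env.observe();f=env.grab_frame("wrist");pickle.dump((o,f),open("w4.pkl","wb"))
_,f3=pickle.load(open("w3.pkl","rb"))
g=lambda f:f["img"].astype(float).mean(2)
a,b=g(f3),g(f)
for v in(20,110,200):print(v,[int(b[v,u]) for u in(195,199,203,207,211,215)],[int(a[v,u]) for u in(195,199,203,207,211,215)],[int(b[v,u]) for u in(332,336,340,344,348)])
print(o["force"],o["gripper_width"])
E
```

```text
20 [81, 76, 124, 157, 166, 170] [165, 163, 133, 154, 162, 171] [159, 148, 136, 114, 186]
110 [168, 166, 157, 156, 167, 174] [171, 168, 160, 152, 166, 172] [152, 141, 127, 141, 175]
200 [168, 170, 171, 170, 151, 168] [166, 159, 163, 207, 149, 166] [136, 120, 109, 107, 107]
[-0.24817325  0.31944653 -4.30403146] 0.5739054505131155
```

The can is held without slip and the load reads about 4 N. I'll swing across and come down in front of the shield.

>>> send_rows --pt "1 -0.2 0.3 -0.135 -0.005 -0.014 0.013" --pt "1 -0.39 0.6 -0.27 -0.01 -0.028 0.026" --pt "1 -0.39 0.6 -0.27 -0.01 -0.028 0.026" --pt "1 -0.39 0.6 -0.27 -0.01 -0.028 0.026" --pt "1 -0.39 0.6 -0.27 -0.01 -0.028 0.026"

```text
t: 11.2
ee_pos: [0.442, -0.0203, 0.1887]
tool_rot: [[0.938, 0.138, 0.32], [0.13, -0.99, 0.045], [0.323, -0.0, -0.947]]
force: [0.2, 0.2, -4.4]
gripper_width: 0.569
finger_force: 66.8
```

>>> send_rows --pt "1 -0.1 0.24 0 -0.003 -0.024 0.014" --pt "1 -0.2 0.48 0.01 -0.006 -0.048 0.029" --pt "1 -0.31 0.72 0.01 -0.01 -0.072 0.043" --pt "1 -0.31 0.72 0.01 -0.01 -0.072 0.043" --pt "1 -0.31 0.72 0.01 -0.01 -0.072 0.043"

```text
t: 11.82
ee_pos: [0.3961, -0.2076, 0.1615]
tool_rot: [[0.995, 0.002, 0.103], [0.002, -1.0, -0.0], [0.103, 0.001, -0.995]]
force: [-0.1, -0.2, -4.2]
gripper_width: 0.572
finger_force: 67.0
```

```bash
python3 - <<'E'
from h import *
from workcell import env
import cv2
np.set_printoptions(precision=4,suppress=True)
o=env.observe();p0,R0=o["ee_pos"],o["tool_rot"];print(p0,o["t"],"mouth",p0+R0@MT)
P,R=p0,R0
for p,r in [pose((.53,-.211,.09),0,-5),pose((.612,-.211,.088),0,-5),pose((.612,-.211,.088),0,22)]:
    print("   ",rel(P,R,p,r));P,R=p,r
w=env.grab_frame("wrist");t=env.grab_frame("top");pickle.dump((o,w,t),open("w5.pkl","wb"))
cv2.imwrite("pics/w5.png",np.hstack([cv2.resize(w["img"],(400,300))[:,:,::-1],cv2.resize(t["img"][110:290,300:500],(400,300+60))[:300,:,::-1]]))
E
```

```text
[ 0.3961 -0.2076  0.1615] 11.825 mouth [ 0.5002 -0.2073  0.219 ]
    [0.0464, 0.0136, 0.4717, 0.0002, -0.0384, 0.0007]
    [0.3281, 0.0, 0.0023, 0.0, 0.0, 0.0]
    [-0.0367, 0.0, -0.2189, 0.0, -0.15, 0.0]
```

View pics/w5.png

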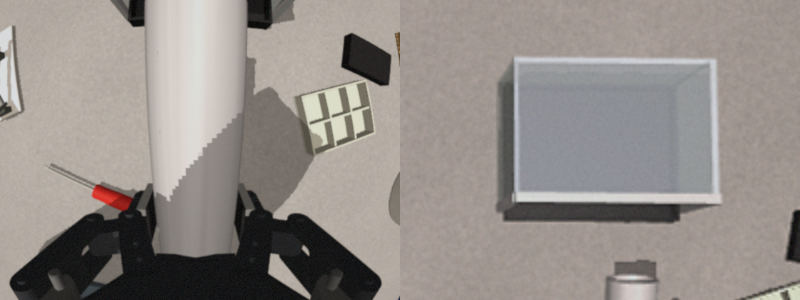

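The top view shows the mouth at about (416,249) and the strip at about (355–460, 210). I'll check the mouth's predicted pixel against this.

```bash
python3 - <<'E'
from h import *
np.set_printoptions(precision=4,suppress=True)
o,w,t=pickle.load(open("w5.pkl","rb"))
print("pred mouth px",proj(t,o["ee_pos"]+o["tool_rot"]@MT),onz(t,416,249,.219))
g=t["img"].astype(int)
for u in(370,408,445):print(u,[(v,g[v,u].sum()//3) for v in range(200,225)])
for v in(206,210):print(v,[(u,g[v,u].sum()//3) for u in list(range(349,362))+list(range(454,466))])
print([onz(t,u,v,.15)[:2] for u,v in((355,213),(460,213))])
E
```

```text
pred mouth px [415.8452 252.1023] [ 0.5062 -0.2078  0.219 ]
370 [(200, np.int64(146)), (201, np.int64(148)), (202, np.int64(148)), (203, np.int64(150)), (204, np.int64(146)), (205, np.int64(154)), (206, np.int64(205)), (207, np.int64(212)), (208, np.int64(207)), (209, np.int64(215)), (210, np.int64(202)), (211, np.int64(55)), (212, np.int64(61)), (213, np.int64(69)), (214, np.int64(65)), (215, np.int64(70)), (216, np.int64(65)), (217, np.int64(64)), (218, np.int64(64)), (219, np.int64(56)), (220, np.int64(90)), (221, np.int64(159)), (222, np.int64(150)), (223, np.int64(149)), (224, np.int64(152))]
408 [(200, np.int64(146)), (201, np.int64(145)), (202, np.int64(148)), (203, np.int64(144)), (204, np.int64(142)), (205, np.int64(147)), (206, np.int64(175)), (207, np.int64(214)), (208, np.int64(211)), (209, np.int64(214)), (210, np.int64(204)), (211, np.int64(119)), (212, np.int64(50)), (213, np.int64(51)), (214, np.int64(64)), (215, np.int64(54)), (216, np.int64(57)), (217, np.int64(62)), (218, np.int64(59)), (219, np.int64(53)), (220, np.int64(70)), (221, np.int64(137)), (222, np.int64(
[... 1056 characters left out ...]
4(145)), (462, np.int64(141)), (463, np.int64(145)), (464, np.int64(147)), (465, np.int64(150))]
210 [(349, np.int64(104)), (350, np.int64(96)), (351, np.int64(95)), (352, np.int64(93)), (353, np.int64(95)), (354, np.int64(91)), (355, np.int64(84)), (356, np.int64(172)), (357, np.int64(131)), (358, np.int64(188)), (359, np.int64(208)), (360, np.int64(202)), (361, np.int64(205)), (454, np.int64(211)), (455, np.int64(210)), (456, np.int64(211)), (457, np.int64(208)), (458, np.int64(208)), (459, np.int64(213)), (460, np.int64(192)), (461, np.int64(159)), (462, np.int64(145)), (463, np.int64(148)), (464, np.int64(151)), (465, np.int64(145))]
[array([ 0.5822, -0.1   ]), array([ 0.582 , -0.3194])]
```

>>> send_rows --pt "1 0.01 0.014 0.16 0 -0.013 0" --pt "1 0.03 0.014 0.32 0 -0.026 0" --pt "1 0.046 0.014 0.472 0 -0.038 0" --pt "1 0.046 0.014 0.472 0 -0.038 0" --pt "1 0.046 0.014 0.472 0 -0.038 0"

```text
t: 12.55
ee_pos: [0.4201, -0.2118, 0.0475]
tool_rot: [[1.0, 0.003, -0.014], [0.002, -1.0, -0.002], [-0.014, 0.002, -1.0]]
force: [0.6, -0.6, -3.3]
gripper_width: 0.57
finger_force: 67.2
```

>>> send_rows --pt "1 0.1 0 0 0 0 0" --pt "1 0.21 0 0 0 0 0" --pt "1 0.315 0 0.002 0 0 0" --pt "1 0.315 0 0.002 0 0 0" --pt "1 0.315 0 0.002 0 0 0"

```text
t: 13.18
ee_pos: [0.4979, -0.2121, 0.0457]
tool_rot: [[1.0, 0.001, -0.014], [0.001, -1.0, -0.002], [-0.014, 0.002, -1.0]]
force: [0.1, -0.6, -3.4]
gripper_width: 0.573
finger_force: 67.2
```

```bash
python3 - <<'E'
from h import *
from workcell import env
np.set_printoptions(precision=4,suppress=True)
o=env.observe();p0,R0=o["ee_pos"],o["tool_rot"];print(p0,o["t"],"mouth",p0+R0@MT)
for b in(4,12,19,22,24):print(b,rel(p0,R0,*pose((.609,-.211,.087),0,b)))
E
```

```text
[ 0.4979 -0.2121  0.0457] 13.175 mouth [ 0.608  -0.2119  0.0907]
4 [-0.0197, -0.0043, -0.0576, 0.0008, -0.051, 0.0004]
12 [-0.0311, -0.0042, -0.123, 0.0008, -0.0955, 0.0003]
19 [-0.0334, -0.0041, -0.181, 0.0008, -0.1344, 0.0003]
22 [-0.0323, -0.004, -0.2058, 0.0008, -0.151, 0.0002]
24 [-0.0308, -0.004, -0.2224, 0.0008, -0.1622, 0.0002]
```

>>> send_rows --pt "1 -0.02 0 -0.058 0 -0.051 0" --pt "1 -0.031 0 -0.123 0 -0.096 0" --pt "1 -0.033 0 -0.181 0 -0.134 0" --pt "1 -0.032 0 -0.206 0 -0.151 0" --pt "1 -0.032 0 -0.206 0 -0.151 0" --pt "1 -0.032 0 -0.206 0 -0.151 0" --pt "1 -0.032 0 -0.206 0 -0.151 0" --pt "1 -0.032 0 -0.206 0 -0.151 0"

```text
t: 14.18
ee_pos: [0.491, -0.2122, 0.0965]
tool_rot: [[0.883, 0.001, -0.47], [0.0, -1.0, -0.002], [-0.47, 0.002, -0.883]]
force: [1.0, -0.0, -1.2]
gripper_width: 0.57
finger_force: 67.4
```

>>> send_rows --pt "1 0 0 0 0 0 0" --pt "1 0 0 0 0 0 0" --pt "1 0 0 0 0 0 0" --pt "1 0 0 0 0 0 0" --pt "1 0 0 0 0 0 0" --pt "1 0 0 0 0 0 0" --pt "1 0 0 0 0 0 0" --pt "1 0 0 0 0 0 0"

```text
t: 15.18
ee_pos: [0.4912, -0.2121, 0.0963]
tool_rot: [[0.883, 0.001, -0.47], [0.0, -1.0, -0.002], [-0.47, 0.002, -0.883]]
force: [-0.7, 0.3, -1.2]
gripper_width: 0.571
finger_force: 67.4
```

```bash
python3 - <<'E'
from h import *
from workcell import env
import cv2
np.set_printoptions(precision=4,suppress=True)
o=env.observe();p0,R0=o["ee_pos"],o["tool_rot"];print(p0,o["t"],"mouth",p0+R0@MT,o["force"])
t=env.grab_frame("scene");t0=pickle.load(open("f0.pkl","rb"))["scene"]
a=t["img"].astype(int).sum(2)-t0["img"].astype(int).sum(2)
m=(np.abs(a)>30).astype(np.uint8)[130:250,75:235]
n,l,s,c=cv2.connectedComponentsWithStats(m)
for i in range(1,n):
    if s[i,4]>10:print(s[i]+[75,130,0,0,0],c[i]+[75,130])
for u,v in c[1:][s[1:,4]>10]+[75,130]:print(onz(t,u,v,.019))
cv2.imwrite("pics/p1.png",cv2.resize(t["img"][120:260,75:235,::-1],(640,560),interpolation=cv2.INTER_CUBIC))
E
```

```text
[ 0.4912 -0.2121  0.0963] 15.175 mouth [ 0.6096 -0.212   0.0859] [-0.695   0.3187 -1.2448]
[138 130  97  20 933] [201.0557 137.1243]
[168 146  18  18  94] [177.4681 154.8298]
[ 162  151   58   41 1343] [196.1288 171.8608]
[223 152  12  35 323] [229.3901 167.4458]
[138 207  26  21 300] [151.95   217.1367]
[ 0.3326 -0.3712  0.019 ]
[ 0.4499 -0.3567  0.019 ]
[ 0.4998 -0.2583  0.019 ]
[ 0.4427 -0.2015  0.019 ]
[ 0.6973 -0.2171  0.019 ]
```

The force fell by about 2.2 N, which is the weight of both balls. A new blob lies in the tray at (152,217), at world (0.70,-0.22). I'll back out along the same path.

```bash
python3 - <<'E'
from h import *
from workcell import env
np.set_printoptions(precision=4,suppress=True)
o=env.observe();p0,R0=o["ee_pos"],o["tool_rot"]
for b in(13,4,-5):print(b,rel(p0,R0,*pose((.608,-.212,.089),0,b)))
P,R=pose((.608,-.212,.089),0,-5)
RC=np.array([[.89,.225,.396],[.206,-.974,.0905],[.4065,.001,-.9135]]);U,_,V=np.linalg.svd(RC);RC=U@V
pc=np.array([.5227,.152,.0377])
for p,r in[pose((.53,-.211,.09),0,-5),pose((.50,-.211,.22),0,-12),pose((.53,-.01,.27),8,-25),(pc+[0,0,.1],RC)]:
    print(rel(P,R,p,r));P,R=p,r
E
```

```text
13 [0.0234, -0.0005, 0.0586, 0.0007, 0.0502, 0.0001]
4 [0.0678, -0.0006, 0.1185, 0.0007, 0.1002, 0.0002]
-5 [0.1211, -0.0007, 0.1708, 0.0007, 0.1502, 0.0002]
[-0.312, -0.004, 0.0014, 0.0, 0.0, 0.0]
[-0.1031, 0.0, -0.4659, 0.0, 0.0389, 0.0]
[0.1967, -0.7548, -0.0923, 0.0096, 0.0721, -0.0435]
[0.3232, -0.6458, 0.3343, 0.0099, 0.0277, -0.026]
```

>>> send_rows --pt "1 0.023 0 0.059 0 0.05 0" --pt "1 0.068 0 0.118 0 0.1 0" --pt "1 0.121 0 0.171 0 0.15 0" --pt "1 0.121 0 0.171 0 0.15 0" --pt "1 0.121 0 0.171 0 0.15 0"

```text
t: 15.85
ee_pos: [0.4983, -0.2125, 0.0451]
tool_rot: [[1.0, 0.001, -0.02], [0.001, -1.0, -0.002], [-0.02, 0.002, -1.0]]
force: [0.2, 0.0, -2.0]
gripper_width: 0.57
finger_force: 67.4
```

>>> send_rows --pt "1 -0.1 0 0 0 0 0" --pt "1 -0.21 0 0 0 0 0" --pt "1 -0.312 0 0 0 0 0" --pt "1 -0.36 0 0 0 0 0" --pt "1 -0.36 0 0 0 0 0"

```text
t: 16.48
ee_pos: [0.4083, -0.2126, 0.0464]
tool_rot: [[1.0, 0.001, -0.018], [0.001, -1.0, -0.002], [-0.018, 0.002, -1.0]]
force: [-0.0, 0.4, -0.4]
gripper_width: 0.571
finger_force: 67.4
```

>>> send_rows --pt "1 -0.02 0 -0.16 0 0.013 0" --pt "1 -0.04 0 -0.32 0 0.026 0" --pt "1 -0.06 0 -0.466 0 0.039 0" --pt "1 -0.06 0 -0.466 0 0.039 0"

```text
t: 16.98
ee_pos: [0.3965, -0.2131, 0.1654]
tool_rot: [[0.994, 0.001, 0.108], [0.002, -1.0, -0.005], [0.108, 0.005, -0.994]]
force: [0.1, -0.2, -1.5]
gripper_width: 0.569
finger_force: 67.4
```

>>> send_rows --pt "1 0.06 -0.25 -0.03 0.003 0.024 -0.014" --pt "1 0.13 -0.5 -0.06 0.006 0.048 -0.029" --pt "1 0.197 -0.755 -0.092 0.01 0.072 -0.043" --pt "1 0.197 -0.755 -0.092 0.01 0.072 -0.043" --pt "1 0.197 -0.755 -0.092 0.01 0.072 -0.043"

```text
t: 17.6
ee_pos: [0.4417, -0.0229, 0.19]
tool_rot: [[0.937, 0.141, 0.32], [0.133, -0.99, 0.045], [0.323, 0.001, -0.946]]
force: [0.7, -0.5, -1.0]
gripper_width: 0.572
finger_force: 67.4
```

```bash
cat > ret.py <<'E'
from h import *
from workcell import env
np.set_printoptions(precision=4,suppress=True)
o=env.observe();p0,R0=o["ee_pos"],o["tool_rot"];print(p0,R0,o["force"],o["gripper_width"])
RC=np.array([[.89,.225,.396],[.206,-.974,.0905],[.4065,.001,-.9135]]);U,_,V=np.linalg.svd(RC);RC=U@V
pc=np.array([.5227,.152,.0377])
for dz in(.1,.03,.01,.003,0):print(dz,rel(p0,R0,pc+[0,0,dz],RC))
E
python3 ret.py
```

```text
[ 0.4417 -0.0229  0.19  ] [[ 0.9368  0.1407  0.3203]
 [ 0.1333 -0.99    0.045 ]
 [ 0.3234  0.0005 -0.9463]] [ 0.7245 -0.46   -1.0331] 0.5717409716625693
0.1 [0.3292, -0.6473, 0.3334, 0.0098, 0.0284, -0.0255]
0.03 [0.2386, -0.6474, 0.5984, 0.0098, 0.0284, -0.0255]
0.01 [0.2128, -0.6474, 0.6741, 0.0098, 0.0284, -0.0255]
0.003 [0.2037, -0.6475, 0.7006, 0.0098, 0.0284, -0.0255]
0 [0.1998, -0.6475, 0.7119, 0.0098, 0.0284, -0.0255]
```

>>> send_rows --pt "1 0.16 -0.32 0.16 0.005 0.014 -0.013" --pt "1 0.329 -0.647 0.333 0.01 0.028 -0.026" --pt "1 0.329 -0.647 0.333 0.01 0.028 -0.026" --pt "1 0.329 -0.647 0.333 0.01 0.028 -0.026" --pt "1 0.329 -0.647 0.333 0.01 0.028 -0.026" --pt "1 0.329 -0.647 0.333 0.01 0.028 -0.026"

```text
t: 18.35
ee_pos: [0.5227, 0.1501, 0.1381]
tool_rot: [[0.891, 0.224, 0.396], [0.205, -0.975, 0.09], [0.406, 0.001, -0.914]]
force: [0.5, -0.6, -1.2]
gripper_width: 0.567
finger_force: 67.4
```

```bash
python3 ret.py
```

```text
[0.5227 0.1501 0.1381] [[ 0.8907  0.2235  0.3958]
 [ 0.2048 -0.9747  0.0896]
 [ 0.4058  0.0013 -0.914 ]] [ 0.5145 -0.5579 -1.1662] 0.5674783630667719
0.1 [0.0011, -0.0073, 0.0021, 0.0003, 0.0002, -0.0004]
0.03 [-0.1125, -0.0077, 0.258, 0.0003, 0.0002, -0.0004]
0.01 [-0.145, -0.0078, 0.3311, 0.0003, 0.0002, -0.0004]
0.003 [-0.1563, -0.0078, 0.3567, 0.0003, 0.0002, -0.0004]
0 [-0.1612, -0.0078, 0.3677, 0.0003, 0.0002, -0.0004]
```

>>> send_rows --pt "1 -0.04 -0.004 0.09 0 0 0" --pt "1 -0.08 -0.008 0.18 0 0 0" --pt "1 -0.113 -0.008 0.258 0 0 0" --pt "1 -0.145 -0.008 0.331 0 0 0" --pt "1 -0.156 -0.008 0.357 0 0 0" --pt "1 -0.156 -0.008 0.357 0 0 0" --pt "1 -0.156 -0.008 0.357 0 0 0"

```text
t: 19.23
ee_pos: [0.5232, 0.1533, 0.0418]
tool_rot: [[0.89, 0.225, 0.398], [0.206, -0.974, 0.091], [0.408, 0.001, -0.913]]
force: [0.4, 0.2, -1.6]
gripper_width: 0.572
finger_force: 67.4
```

```bash
python3 ret.py
```

```text
[0.5232 0.1533 0.0418] [[ 0.8896  0.2248  0.3975]
 [ 0.2057 -0.9744  0.0906]
 [ 0.4077  0.0011 -0.9131]] [ 0.3659  0.2137 -1.5606] 0.5722112491179278
0.1 [0.1534, 0.0051, -0.3517, 0.0001, -0.0004, -0.0001]
0.03 [0.0393, 0.0048, -0.0961, 0.0001, -0.0004, -0.0001]
0.01 [0.0067, 0.0047, -0.023, 0.0001, -0.0004, -0.0001]
0.003 [-0.0048, 0.0046, 0.0025, 0.0001, -0.0004, -0.0001]
0 [-0.0097, 0.0046, 0.0135, 0.0001, -0.0004, -0.0001]
```

>>> send_rows --pt "1 -0.005 0.005 0.006 0 0 0" --pt "1 -0.01 0.005 0.013 0 0 0" --pt "1 -0.01 0.005 0.013 0 0 0" --pt "1 -0.01 0.005 0.013 0 0 0"

```text
t: 19.73
ee_pos: [0.5229, 0.152, 0.0384]
tool_rot: [[0.889, 0.225, 0.399], [0.205, -0.974, 0.091], [0.409, 0.001, -0.912]]
force: [-8.7, -4.6, 19.6]
gripper_width: 0.571
finger_force: 69.4
```

Seated with light contact, matching the original pose. I'll release and retreat.

>>> send_rows --pt "0 0 0 -0.003 0 0 0" --pt "-0.4 0 0 -0.003 0 0 0" --pt "-0.8 0 0 -0.003 0 0 0" --pt "-0.8 0 0 -0.003 0 0 0" --pt "-1 0 0 -0.003 0 0 0" --pt "-1 0 0 -0.003 0 0 0" --pt "-1 0 0 -0.003 0 0 0"

```text
t: 20.6
ee_pos: [0.5218, 0.152, 0.0376]
tool_rot: [[0.89, 0.225, 0.396], [0.206, -0.974, 0.091], [0.407, 0.001, -0.914]]
force: [-0.9, -0.3, -0.3]
gripper_width: 1.002
finger_force: 0.0
```

>>> send_rows --pt "-1 0 0 -0.08 0 0 0" --pt "-1 0 0 -0.2 0 0 0" --pt "-1 0 0 -0.35 0 0 0" --pt "-1 0 0 -0.48 0 0 0" --pt "-1 0 0 -0.48 0 0 0" --pt "-1 0 0 -0.48 0 0 0" --pt "-1 0 0 -0.48 0 0 0"

```text
t: 21.48
ee_pos: [0.474, 0.1411, 0.1462]
tool_rot: [[0.891, 0.225, 0.395], [0.206, -0.974, 0.09], [0.405, 0.001, -0.914]]
force: [0.4, -0.2, 0.1]
gripper_width: 1.003
finger_force: 0.0
```

```bash
python3 - <<'E'
from h import *
from workcell import env
import cv2
o=env.observe();print(o["t"],o["ee_pos"],o["force"],o["gripper_width"])
T=pickle.load(open("f0.pkl","rb"))
s=env.grab_frame("scene");d=np.abs(s["img"].astype(int)-T["scene"]["img"]).sum(2)
print("scene can diff",(d[178:270,320:390]>60).sum(),"mouth area",(d[180:220,335:375]>60).sum())
# balls in tray: dark/bright change now that the arm is gone
m=(d[125:250,75:235]>30).astype(np.uint8);n,l,st,c=cv2.connectedComponentsWithStats(m)
for i in range(1,n):
    if st[i,4]>15:print(st[i]+[75,125,0,0,0],onz(s,*(c[i]+[75,125]),.019).round(3))
E
```

```text
21.475 [0.47404133 0.14111426 0.14616504] [ 0.42375314 -0.22947372  0.10228844] 1.003209316090192
scene can diff 789 mouth area 288
[ 137  125   98   30 1102] [ 0.311 -0.37   0.019]
[139 208  25  20 285] [ 0.698 -0.217  0.019]
```

>>> send_rows --pt "-1 -0.1 0 -0.2 0 -0.03 0" --pt "-1 -0.2 0 -0.4 0 -0.06 0" --pt "-1 -0.3 0 -0.5 0 -0.06 0" --pt "-1 -0.3 0 -0.5 0 -0.06 0" --pt "-1 -0.3 0 -0.5 0 -0.06 0"

```text
t: 22.15
ee_pos: [0.3584, 0.1144, 0.2305]
tool_rot: [[0.949, 0.225, 0.222], [0.219, -0.974, 0.05], [0.228, 0.001, -0.974]]
force: [-0.0, -0.5, -0.0]
gripper_width: 0.998
finger_force: 0.0
```

```bash
python3 - <<'E'
from h import *
from workcell import env
import cv2
o=env.observe();print(o["t"],o["ee_pos"],o["force"])
T=pickle.load(open("f0.pkl","rb"))
def m(n,u0,v0,u1,v1):
    s=env.grab_frame(n)["img"];t=T[n]["img"][v0:v1,u0:u1]
    up=lambda i:cv2.resize(i,None,fx=4,fy=4,interpolation=cv2.INTER_CUBIC)
    r=cv2.matchTemplate(up(s[v0-8:v1+8,u0-8:u1+8]),up(t),cv2.TM_CCOEFF_NORMED);_,q,_,l=cv2.minMaxLoc(r);print(n,q,np.array(l)/4-8)
m("scene",337,182,370,218);m("top",212,196,245,220);m("top",225,255,262,282)
E
```

```text
22.15 [0.35839415 0.11443823 0.23051641] [-0.02990623 -0.46009804 -0.0493386 ]
scene 0.8818392157554626 [0. 0.]
top 0.9867584705352783 [0. 0.]
top 0.9923295974731445 [0. 0.]
```

The can is back in its cradle with no measurable shift. The remaining scene difference is the balls missing from inside it. Handing in.

```bash
python3 -c "
from workcell import env
print(env.job_done())"
```

```text
the job is handed in; nothing more can be done
None
```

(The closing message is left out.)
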